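Seat a lens blank in the sizing gauge

TASK

Size the round lens blank that lies on the dark gauge plate, using only touch: push it with the fingertips squarely against the long rail, then drag it along that rail, keeping it against the rail, right into the corner so that it rests on both the rail and the end stop. Then push the sliding jaw along until it touches the blank, and leave the blank and jaw like that. Do not pick the blank up, do not use the jaw to shove it along, and leave the other things on the bench where they are.

Things in the scene. Friction and masses are not known exactly. Their poses are not given: they have to be found in the camera images.
- lens_center (a point): the lens blank to be sized: one clear round disc 60 mm in diameter, loose, about 35 g, lying flat on the gauge plate; vertical edge 8 mm high with a low dome on top (12 mm high in the middle). This point is on its axis, 4 mm above its underside (half-way up the edge).
- corner (a point): inner corner of the gauge: the point on the plate's top (10 mm above the bench) where the inner faces of the two bright strips meet. +x points across the plate to the long rail, whose inner face is the plane x = 0 (free plate at x < 0); +y runs along the rail away from the corner (the end stop's inner face is the plane y = 0); z up. Seated, the blank's centre is at x -30, y +30 mm.
- gauge: the fixed lens sizing gauge: dark plate 160 (x) x 315 mm (y), top 10 mm above the bench, at varying place and yaw; origin under its middle, axes as the corner's, which lies at x +55, y -137.5 mm. Two bright strips 16 mm wide stand 10 mm above the plate: the long rail over its whole length, the end stop from the rail 100 mm towards -x. Plate and strips are smooth (friction about 0.3).
- jaw (a joint): steel jaw that slides along the long rail. The value is the gauge reading in m: the distance of its measuring face from the end stop, along +y of the corner (0 shut, 0.262 fully open). It slides with about 1.5 N of friction and stays where it is left. On the seated 60 mm blank it reads 0.060.
- blade (a point): point on the jaw's measuring face (looking to the end stop), 45 mm from the rail's inner face, 6.5 mm above the plate; axes as the corner's. The blade is 10 mm thick (outer face at y +10), stands 1 to 12 mm above the plate, and reaches 82 mm out from the rail. Its saddle on the rail is 30 mm long (to y +30), stands 12.5 mm out from the rail over the plate, with a brass screw 37 mm above the plate.
- cleaner: bystander: bottle of lens cleaner, 42 mm in diameter, 115 mm tall, standing behind the long rail; origin under its centre
- pad_jar: bystander: small glass jar, 40 mm in diameter, 36 mm tall, standing behind the long rail; origin under its centre
- screwdriver: bystander: screwdriver 140 mm long lying in front of the gauge; origin under its middle, x along its length
- pen_torch: bystander: steel pen torch 140 mm long, 15 mm thick, lying beside the gauge beyond the end stop; origin under its middle, x along its length
- spectacles: bystander: folded brown spectacles, 138 mm wide (along y) and 40 mm high, in front of the gauge; origin under the middle of their front
- case: bystander: dark hard spectacle case 62 x 158 x 41 mm on the left of the bench; origin under its centre
- pliers: bystander: frame pliers 150 mm long lying on the right of the bench; origin under the joint, x towards the jaws
Things that resemble listed ones, but are neither listed nor needed, are in the scene too. Of the things that look like the part that bears lens_center, the smaller one is meant.

How it is judged:
By the outcome, as a careful person would: the job done as asked, in the order asked, and still so for the second after the job is handed in, with the robot touching nothing.
It also fails if it takes over 64 s, if anything falls off the work surface, if the arm or the gripper's body presses on something with over 40 N, if the wrist force passes 120 N, or if a joint passes its speed limit or range.

ROBOT

A 6-joint arm with a two-finger parallel gripper is mounted at the origin on the work surface. World frame = base frame: x ahead of the robot, y to its left, z up, the work surface at z = 0. Lengths are in m, angles in rad, forces in N, time in s.
With the tool pointing down it reaches from about 0.325 to 0.9 m from the base axis. Payload 3.5 kg.
Tool frame: the origin (TCP) lies on the mounting face of the last link; the fingertips stand 173 mm ahead of it and the grasp point (between the pads) lies 155 mm ahead of it; x points along the fingers, y is the direction in which the jaws open and shut, and the axes are right-handed (so a half turn about x gives the same grasp; the last joint's range is limited). The gripper opens to 85 mm and grips with 20 to 120 N. Pads are 22 mm wide; open, the fingers measure 114 mm over their backs; the gripper's body (76 mm by 85 mm) begins 54 mm behind the grasp point. The pads swing forward as they close: fully open they stand 13 mm farther back than shut.
Start: joints at [-1.396, 0.276, -0.026, 1.268, 0, 1.467], TCP at [0.171, -0.601, 0.405] pointing down, gripper open.
Joint ranges: [-3.12, 3.12], [-0.85, 1.88], [-1.08, 1.24], [-1.95, 2.15], [-1.57, 1.53], [-3.14, 3.14]. Speed limits (rad/s): [2.57, 2.57, 3.14, 3.14, 3.14, 3.14].

INTERFACE

Orientations are given as a 3x3 rotation matrix whose columns are the frame's x, y, z axes.
In Python, from plant import arm gives the robot as it stands. The module is installed in compiled form; this text tells all that it offers.
- The arm moves only by the shell command python3 -m pendant 'ROWS' [FORCE]. ROWS is JSON, a list that holds one entry, the list of rows, each a list of 7 numbers: the shift along the world's x, y, z in m, then the turn, a rotation vector about the world's x, y, z in rad, then the closure in counts, from 0 (fully open) to 255 (shut). In form: [[[dx, dy, dz, wx, wy, wz, gripper], ...]]. A call has 1 to 8 rows; each row shifts and turns the commanded pose from where the row before left it; what a row does not reach is not made up. A row lasts 1/10 s, in which the tool goes at most 50 mm and 8.59 degrees, less where a joint would pass 70% of its speed; a pose out of reach is approached as far as the arm can. A call is refused whole if a number of a shift passes 0.05 or a number of a turn 0.15, either way. A call with a gripper value outside its range is refused whole. The fingers move at their own pace and stop on an object; FORCE is the grip in N (left out, the last holds). Time passes only in rows, so rows that do not move let the fingers close. It gives the time, the measured TCP pose, the force and the opening at its end, in the units of the state.
- arm.get_obs(): the state, without advancing time (a new reading comes with each control period).
- arm.snapshot(name): name is "scene" or "top" or "wrist"; returns a dict with "img" (420x560x3 uint8, red, green, blue), "z_map" (420x560 float32, m along the optical axis (not along the pixel's ray), 0 where there is no reading), "camera_matrix" (3x3 intrinsics, pixels), "extrinsics" (4x4, takes a point from world to camera coordinates). Camera axes: x right, y up, looking along -z (the intrinsics and any distortion apply to the point x, -y, -z); pixel columns grow to the right and rows downward; lengths in m; the calibration is good to about 2 mm. A picture is of the moment at which its call begins.
- arm.hand_in(): hands the job in, once; it reports no verdict.
The state is a dict: "t": time; "joint_positions": joint angles; "qvel": joint speeds; "joint_efforts": joint torques, N m; "eef_pos": TCP position; "tcp_rot": TCP orientation; "ft_force": force on the tool from outside, world axes, zero at the start; "ft_torque": the same for the moment, N m; "gripper_width": finger opening in m.
Only numpy, scipy, OpenCV 4.12 (cv2) and the standard library are available. Lean on these libraries where they do the work, as an engineer would, in place of code of your own. Each camera call takes 0.05 s, during which the arm holds its last target. There are 200 camera calls.

## Working session

There is one attempt and no reset: what is moved stays moved. The work goes in short steps, Python scripts to look and compute and a shell command to move; the robot and the scene stay as the last step left them, time stands still between calls to the robot, and variables do not carry over. Pictures are saved under pics/ and viewed, about 8 in all and at most 12, crops included, and the job is handed in when it is done.

```bash
mkdir -p pics
cat > h.py <<'E'
import numpy as np, cv2
from plant import arm
def snap(n,f=None):
    s=arm.snapshot(n)
    if f: cv2.imwrite('pics/'+f,s['img'][:,:,::-1])
    np.savez('last_'+n+'.npz',**s)
    return s
def ray(s,u,v):
    K=np.array(s['camera_matrix']);E=np.array(s['extrinsics'])
    d=np.linalg.inv(K)@np.array([u,v,1.]); d=np.array([d[0],-d[1],-d[2]])
    R=E[:3,:3];o=-R.T@E[:3,3]
    return o,R.T@d
def onplane(s,u,v,z):
    o,d=ray(s,u,v); return o+d*(z-o[2])/d[2]
def proj(s,p):
    E=np.array(s['extrinsics']);c=E[:3,:3]@np.array(p)+E[:3,3]
    q=np.array(s['camera_matrix'])@np.array([c[0],-c[1],-c[2]]);return q[:2]/q[2]
E
python3 - <<'E'
from h import *
for n in('top','scene'):
    s=snap(n,n+'1.png');print(n,s['camera_matrix'],[k for k in s]);print(s['extrinsics'])
o=arm.get_obs();print({k:np.round(v,3).tolist() for k,v in o.items()})
E
```

```text
top [[488.47169935   0.         271.88160977]
 [  0.         488.47169935 215.26555184]
 [  0.           0.           1.        ]] ['img', 'z_map', 'camera_matrix', 'extrinsics']
[[ 9.88154698e-04 -9.99968956e-01  7.81738412e-03 -6.81556802e-03]
 [ 9.96442661e-01  1.64336358e-03  8.42574777e-02 -5.99951255e-01]
 [-8.42677088e-02  7.70631561e-03  9.96413351e-01 -1.29119382e+00]
 [ 0.00000000e+00  0.00000000e+00  0.00000000e+00  1.00000000e+00]]
scene [[468.65212986   0.         275.36584539]
 [  0.         468.65212986 205.5334627 ]
 [  0.           0.           1.        ]] ['img', 'z_map', 'camera_matrix', 'extrinsics']
[[ 0.05200842  0.99852575  0.01553895 -0.02916071]
 [-0.53976032  0.01501532  0.84168482  0.28609623]
 [ 0.84021064 -0.05216201  0.5397455  -1.80403177]
 [ 0.          0.          0.          1.        ]]
{'t': 0.1, 'joint_positions': [-1.396, 0.277, -0.028, 1.268, 0.0, 1.467], 'qvel': [-0.001, -0.004, 0.004, 0.0, 0.002, 0.0], 'joint_efforts': [0.0, -44.671, 29.613, 0.008, -0.0, 0.0], 'eef_pos': [0.171, -0.601, 0.404], 'tcp_rot': [[-0.0, 0.274, -0.962], [0.002, -0.962, -0.274], [-1.0, -0.002, -0.0]], 'ft_force': [0.443, -0.575, -0.959], 'ft_torque': [0.007, 0.038, 0.017], 'gripper_width': 0.085}
```

View pics/top1.png

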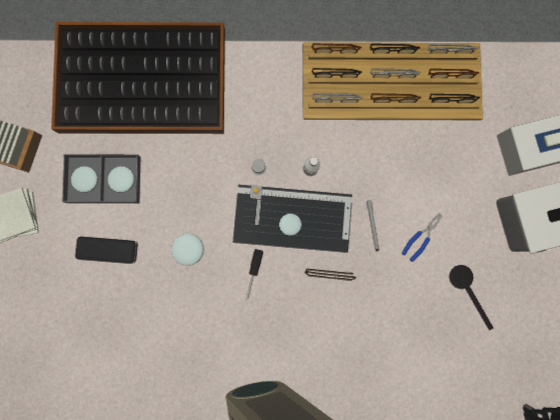

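View pics/scene1.png

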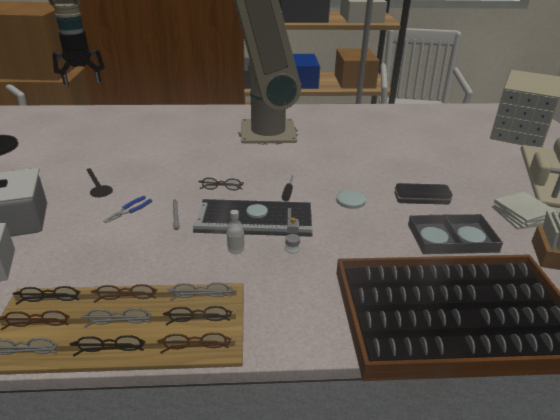

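The top view shows the gauge at (293,218), with the rail along its upper edge, the end stop at right (348,217) and the jaw at left (257,205).

What could be taken for the blank:
- the disc on the plate at (290,224)
- a larger disc on the bench at (187,250)
- two tray lenses at (84,179) and (120,179)

By the description I choose (290,224), the smaller one, lying on the plate.

Run:
```python
from h import *
s=dict(np.load('last_top.npz'))
im=s['img'][:,:,::-1][150:270,220:370]
cv2.imwrite('pics/crop1.png',cv2.resize(im,None,fx=5,fy=5,interpolation=cv2.INTER_CUBIC)[:600])
# dark plate mask
g=s['img'].max(2).astype(int)
m=(g<75).astype(np.uint8); m[:170]=0;m[255:]=0;m[:,:225]=0;m[:,365:]=0
n,l,st,c=cv2.connectedComponentsWithStats(m)
i=1+st[1:,4].argmax();pts=np.argwhere(l==i)[:,::-1].astype(np.float32)
r=cv2.minAreaRect(pts);print(r,cv2.boxPoints(r))
for b in cv2.boxPoints(r):print(onplane(s,*b,0.01))
# lens: 
a=s['img'].astype(int);k=((a[:,:,1]-a[:,:,0]>8)&(g>120)).astype(np.uint8)
n,l,st,c=cv2.connectedComponentsWithStats(k)
for i in range(1,n):
    if st[i,4]>100:print(st[i],c[i],onplane(s,*c[i],0.018),np.sqrt(st[i,4]*4/np.pi)/488*1.29)
print(onplane(s,290,224,.018),s['z_map'][224,285:295])
```

```text
((292.3037414550781, 222.28640747070312), (114.43771362304688, 48.7078971862793), 5.06361722946167) [[233.15866 241.49509]
 [237.45773 192.97726]
 [351.44882 203.07773]
 [347.14975 251.59555]]
[0.52967627 0.09883484 0.01      ]
[0.66229622 0.08809664 0.01      ]
[ 0.6350819  -0.22381476  0.01      ]
[ 0.50268037 -0.21044773  0.01      ]
[ 71 166  27  26 532] [ 83.63345865 178.71992481] [0.69947004 0.50593567 0.018     ] 0.06879878423695258
[108 166  26  26 531] [120.36911488 178.82109228] [0.69941548 0.40627396 0.018     ] 0.06873409331128151
[279 214  22  21 377] [289.73474801 223.94960212] [ 0.57706895 -0.05443524  0.018     ] 0.057915608370010405
[172 234  31  31 762] [187.01968504 249.04461942] [0.50898343 0.22219142 0.018     ] 0.0823384018487562
[410 238  20  23 102] [420.32352941 249.03921569] [ 0.50969523 -0.40712077  0.018     ] 0.030124859737396644
[ 0.57693332 -0.05515322  0.018     ] [1.318284  1.3219913 1.3200002 1.3169016 1.3196127 1.3186938 1.3179724
 1.3215786 1.3205246 1.3148783]
```

View pics/crop1.png

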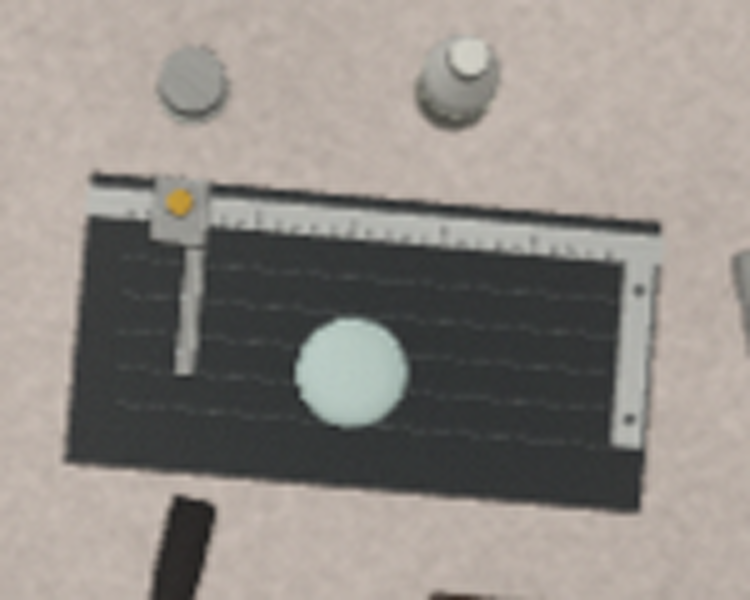

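The crop confirms it: a disc about 58 mm across on the plate (crop 352,373), against 69 mm and 82 mm for the others. I'm moving over the gauge for a closer look while computing its frame.

```bash
python3 -m pendant '[[[0.027,0.042,0,0,0,-0.045,128],[0.027,0.042,0,0,0,-0.045,128],[0.027,0.042,0,0,0,-0.045,128],[0.027,0.042,0,0,0,-0.045,128],[0.027,0.042,0,0,0,-0.045,128],[0.027,0.042,0,0,0,-0.045,128],[0.027,0.042,0,0,0,-0.045,128],[0.027,0.042,0,0,0,-0.045,128]]]' 30
python3 -m pendant '[[[0.02,0.045,0,0,0,0,180],[0.02,0.045,0,0,0,0,180],[0.02,0.045,0,0,0,0,180],[0.02,0.045,0,0,0,0,180],[0.0,0.02,0,0,0,0,180],[0,0,0,0,0,0,180]]]'
python3 - <<'E'
from h import *
o=arm.get_obs();print({k:np.round(o[k],3).tolist() for k in('t','eef_pos','tcp_rot','joint_positions','ft_force','gripper_width')})
s=snap('wrist','w1.png');print(s['extrinsics'])
E
```

```text
t: 0.9
eef_pos: [0.3878, -0.2631, 0.4044]
tcp_rot: [[-0.0, -0.084, -0.996], [0.0, -0.996, 0.084], [-1.0, -0.0, 0.0]]
ft_force: [0.6, -0.3, -0.7]
gripper_width: 0.0427
t: 1.5
eef_pos: [0.4672, -0.0626, 0.4042]
tcp_rot: [[-0.001, -0.077, -0.997], [0.001, -0.997, 0.077], [-1.0, -0.001, 0.001]]
ft_force: [-0.1, -0.6, -0.4]
gripper_width: 0.0252
{'t': 1.5, 'eef_pos': [0.467, -0.063, 0.404], 'tcp_rot': [[-0.001, -0.077, -0.997], [0.001, -0.997, 0.077], [-1.0, -0.001, 0.001]], 'joint_positions': [-0.27, 0.003, -0.345, 1.224, 0.0, 2.949], 'ft_force': [-0.091, -0.601, -0.414], 'gripper_width': 0.025}
[[-7.82740564e-02 -9.96931746e-01 -5.15330928e-04 -2.58265458e-02]
 [ 9.41088494e-01 -7.37189290e-02 -3.30027220e-01 -4.00002907e-01]
 [ 3.28976623e-01 -2.63175413e-02  9.43971275e-01 -5.35146256e-01]
 [ 0.00000000e+00  0.00000000e+00  0.00000000e+00  1.00000000e+00]]
```

View pics/w1.png

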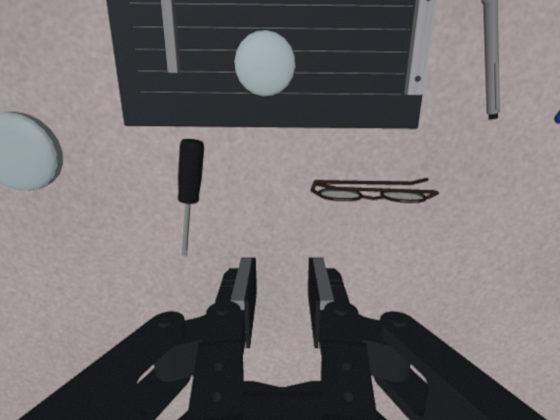

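Wrist view: blank at (265,63), jaw blade at (170,35), end stop at (422,45), screwdriver and spectacles nearer the robot. I'll move forward to bring the rail into view.

```bash
python3 -m pendant '[[[0.035,0,0,0,0,0,180],[0.035,0,0,0,0,0,180],[0.02,0,0,0,0,0,180],[0,0,0,0,0,0,180],[0,0,0,0,0,0,180]]]'
python3 - <<'E'
from h import *
s=snap('wrist','w2.png')
a=s['img'].astype(int);g=a.max(2)
k=((a[:,:,1]-a[:,:,0]>8)&(g>100)).astype(np.uint8)
n,l,st,c=cv2.connectedComponentsWithStats(k)
for i in range(1,n):
    if st[i,4]>500:print('lens?',st[i],c[i],onplane(s,*c[i],0.018))
E
```

```text
t: 2.05
eef_pos: [0.5569, -0.0662, 0.4041]
tcp_rot: [[-0.002, -0.084, -0.996], [0.0, -0.996, 0.084], [-1.0, 0.0, 0.002]]
ft_force: [-0.4, -0.2, -0.1]
gripper_width: 0.0255
lens? [ 241  126   56   56 2422] [268.17836499 153.27250206] [ 0.5759452 -0.053605   0.018    ]
lens? [   2  195   75   67 3803] [ 38.89876413 228.35682356] [0.51156854 0.21910119 0.018     ]
```

View pics/w2.png

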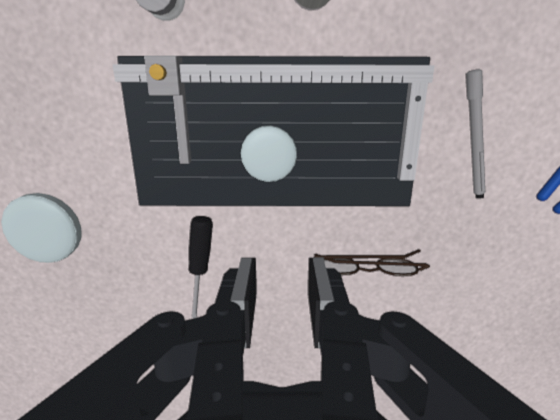

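The full gauge is now in view: rail inner edge at row ~82, end stop inner edge at col ~403, corner near (407,82), blade tip at (184,162), blank at (268,153).

Run:
```python
from h import *
s=dict(np.load('last_wrist.npz'));g=s['img'].max(2).astype(float)
print(g[60:92,230].astype(int),g[120,392:425].astype(int),g[140,170:198].astype(int))
def last(v,th): # subpixel last crossing from bright to dark
    i=np.where((v[:-1]>th)&(v[1:]<=th))[0]; i=i[-1]; return i+(v[i]-th)/(v[i]-v[i+1])
R=np.array([onplane(s,c,60+last(g[60:92,c],95),0.01)[:2] for c in range(210,385,5)])
S=np.array([onplane(s,425-last(g[r,392:426][::-1],95),r,0.01)[:2] for r in range(95,172,4)])
def fit(P):
    vx,vy,x,y=cv2.fitLine(P.astype(np.float32),cv2.DIST_HUBER,0,.01,.01).ravel();return np.array([vx,vy]),np.array([x,y])
dr,pr=fit(R);ds,ps=fit(S)
if dr[1]<0:dr=-dr
if ds[0]<0:ds=-ds
t=np.linalg.solve(np.c_[dr,-ds],ps-pr);C=pr+dr*t[0]
print('corner',C,'ry',dr,'sx',ds,'yaw',np.degrees(np.arctan2(-dr[0],dr[1])),np.degrees(np.arctan2(ds[1],ds[0])))
ey=dr;ex=np.array([dr[1],-dr[0]])
G=lambda p:(round(float((p[:2]-C)@ex)*1e3,1),round(float((p[:2]-C)@ey)*1e3,1))
np.savez('gauge.npz',C=C,ex=ex,ey=ey)
print('lens',G(np.array([.5759,-.0536])))
print('near corners',G(onplane(s,139,206,.01)),G(onplane(s,411,206,.01)),'exp -135,260 / -135,-17.5')
print('blade tip L/R top',G(onplane(s,179,163,.022)),G(onplane(s,189,163,.022)))
b=[c for c in range(165,200) if g[140,c]>95];print('blade cols',b[0],b[-1],G(onplane(s,b[0],140,.022)),G(onplane(s,b[-1],140,.022)))
o=arm.get_obs();e=o['eef_pos'];print('tcp',e,G(e))
t=dict(np.load('last_top.npz'));print('top: lens',G(onplane(t,289.7,223.9,.018)),'corner px',proj(t,[*C,.01]))
for n,u,v in(('bottle cap',313,159),('torch',373,225)):print(n,G(onplane(t,u,v,.115 if n[0]=='b' else .015)))
```

```text
[ 60  59  59  66 126 176 192 189 190 191 191 191 187 186 188 165 129 126
 127 125 124 128 107  63  58  59  59  59  60  60  59  60] [ 55  56  55  55  55  55  56  55  55  55  55  66  95 101 107 154 178 183
 184 182 181 180 179 176 180 181 180 178 177 182 182 190 195] [ 77  77  77  77  76  75  79 117 146 153 152 153 153 153 154 153 121  82
  69  76  78  76  77  77  75  76  76  76]
corner [ 0.6343785  -0.20328984] ry [0.08755481 0.99615973] sx [ 0.99625814 -0.08642786] yaw -5.0229526 -4.958137
lens (-71.4, 144.0)
near corners (-134.4, 294.1) (-133.5, -20.0) exp -135,260 / -135,-17.5
blade tip L/R top (-81.3, 239.2) (-81.3, 228.5)
blade cols 177 186 (-56.9, 238.9) (-56.9, 229.5)
tcp [ 0.55647717 -0.06597129  0.40424765] (-89.6, 130.0)
top: lens (-70.0, 143.4) corner px [343.95879987 203.31963133]
bottle cap (92.9, 102.3)
torch (-52.6, -82.4)
```

```bash
python3 - <<'E'
from h import *
s=dict(np.load('last_wrist.npz'));o=arm.get_obs()
T=np.array(o['tcp_rot']);p=np.array(o['eef_pos'])
for (u,v) in((248,259),(246,262),(240,275),(316,259),(318,262),(325,275),(234,285),(250,285)):
    z=float(s['z_map'][v,u]);a,d=ray(s,u,v)
    E=s['extrinsics'];f=-(E[:3,:3]@d)[2]; P=a+d*z/f
    print((u,v),round(z,3),np.round(P,3),'tool',np.round(T.T@(P-p),4))
E
python3 -m pendant '[[[-0.018,0.0085,-0.045,0,0,0,180],[-0.018,0.0085,-0.045,0,0,0,180],[0,0,-0.045,0,0,0,180],[0,0,-0.045,0,0,0,180],[0,0,0,0,0,0,180],[0,0,0,0,0,0,180]]]'
```

```text
(248, 259) 0.153 [ 0.568 -0.052  0.236] tool [ 0.1677 -0.015  -0.0102]
(246, 262) 0.152 [ 0.567 -0.051  0.238] tool [ 0.1661 -0.0158 -0.0095]
(240, 275) 0.141 [ 0.567 -0.05   0.249] tool [ 0.1548 -0.0172 -0.0096]
(316, 259) 0.154 [ 0.565 -0.083  0.236] tool [ 0.1684  0.0163 -0.0098]
(318, 262) 0.151 [ 0.565 -0.084  0.239] tool [ 0.1653  0.0169 -0.0099]
(325, 275) 0.14 [ 0.565 -0.085  0.25 ] tool [ 0.154   0.0187 -0.01  ]
(234, 285) 0.0 [ 0.64  -0.074  0.373] tool [ 0.031   0.0006 -0.084 ]
(250, 285) 0.134 [ 0.567 -0.055  0.257] tool [ 0.1469 -0.0123 -0.0098]
t: 2.7
eef_pos: [0.5203, -0.0483, 0.2249]
tcp_rot: [[-0.002, -0.083, -0.997], [0.0, -0.997, 0.083], [-1.0, -0.0, 0.002]]
ft_force: [0.6, 0.2, 0.6]
gripper_width: 0.025
```

```bash
python3 -m pendant '[[[0,0,-0.025,0,0,0,180],[0,0,-0.012,0,0,0,180],[0,0,-0.0045,0,0,0,180],[0,0,0,0,0,0,180],[0,0,0,0,0,0,180]]]'
python3 -m pendant '[[[0,0,-0.001,0,0,0,180],[0,0,-0.001,0,0,0,180],[0,0,0,0,0,0,180]]]'
```

```text
t: 3.2
eef_pos: [0.522, -0.0482, 0.1844]
tcp_rot: [[0.002, -0.082, -0.997], [-0.0, -0.997, 0.082], [-1.0, 0.0, -0.002]]
ft_force: [0.1, -0.4, -0.1]
gripper_width: 0.0252
t: 3.5
eef_pos: [0.5222, -0.0482, 0.1833]
tcp_rot: [[0.002, -0.082, -0.997], [-0.001, -0.997, 0.082], [-1.0, 0.0, -0.002]]
ft_force: [-3.1, 0.6, 10.5]
gripper_width: 0.0252
```

Touching the plate at TCP z≈0.1835 puts the tips about 173 mm ahead. I'll raise 3 mm and push towards the rail.

```bash
python3 -m pendant '[[[0,0,0.004,0,0,0,180],[0.006,-0.0005,0,0,0,0,180],[0.006,-0.0005,0,0,0,0,180],[0.006,-0.0005,0,0,0,0,180],[0.005,-0.0005,0,0,0,0,180],[0.005,-0.0004,0,0,0,0,180],[0.005,-0.0005,0,0,0,0,180],[0.005,-0.0004,0,0,0,0,180]]]'
python3 -m pendant '[[[0.004,-0.0003,0,0,0,0,180],[0.004,-0.0004,0,0,0,0,180],[0.003,-0.0003,0,0,0,0,180],[0,0,0,0,0,0,180],[0,0,0,0,0,0,180]]]'
cat > m.py <<'E'
import sys
from h import *
q=np.load('gauge.npz');C,ex,ey=q['C'],q['ex'],q['ey']
G=lambda p:(round(float((p[:2]-C)@ex)*1e3,1),round(float((p[:2]-C)@ey)*1e3,1))
def W(x,y): return C+ex*x/1e3+ey*y/1e3
def lens(s):
    a=s['img'].astype(int);g=a.max(2)
    k=((a[:,:,1]-a[:,:,0]>8)&(g>100)).astype(np.uint8)
    n,l,st,c=cv2.connectedComponentsWithStats(k)
    for i in range(1,n):
        if st[i,4]>250:
            P=onplane(s,*c[i],.018);q=G(P)
            if -100<q[0]<10 and 0<q[1]<250: print('lens',q,'px',st[i].tolist())
def tcp():
    o=arm.get_obs();print('t',o['t'],'tcp',G(np.array(o['eef_pos'])),round(o['eef_pos'][2],4),'gyaw of tool y',round(float(np.degrees(np.arctan2(np.array(o['tcp_rot'])[:2,1]@ey,np.array(o['tcp_rot'])[:2,1]@ex))),1),'F',np.round(o['ft_force'],1),'j',np.round(o['joint_positions'],2))
E
python3 - <<'E'
from m import *
tcp();lens(snap('top'));lens(snap('wrist','w3.png'))
E
```

```text
t: 4.3
eef_pos: [0.5598, -0.0514, 0.185]
tcp_rot: [[-0.0, -0.082, -0.997], [0.0, -0.997, 0.082], [-1.0, -0.0, 0.0]]
ft_force: [-0.3, 0.2, 0.4]
gripper_width: 0.0252
t: 4.8
eef_pos: [0.5704, -0.0524, 0.1852]
tcp_rot: [[0.0, -0.082, -0.997], [0.0, -0.997, 0.082], [-1.0, -0.0, -0.0]]
ft_force: [0.7, 0.1, 0.0]
gripper_width: 0.0252
t 4.8 tcp (-76.9, 144.8) 0.1852 gyaw of tool y -89.7 F [0.7 0.1 0. ] j [-0.2   0.39 -0.38  0.8   0.    3.02]
lens (-40.2, 143.2) px [213, 128, 139, 135, 11857]
```

```bash
python3 -m pendant '[[[0.002,-0.0002,0,0,0,0,180],[0.002,-0.0002,0,0,0,0,180],[0.002,-0.0002,0,0,0,0,180],[0.001,-0.0001,0,0,0,0,180],[0.001,0,0,0,0,0,180],[0,0,0,0,0,0,180]]]'
for i in 1 ; do python3 -m pendant '[[[0.001,0,0,0,0,0,180],[0,0,0,0,0,0,180]]]'; done
```

```text
t: 5.5
eef_pos: [0.5786, -0.0531, 0.1852]
tcp_rot: [[0.0, -0.082, -0.997], [-0.0, -0.997, 0.082], [-1.0, -0.0, -0.0]]
ft_force: [-0.2, -0.4, 1.0]
gripper_width: 0.025
t: 5.7
eef_pos: [0.5795, -0.053, 0.1852]
tcp_rot: [[0.0, -0.082, -0.997], [-0.0, -0.997, 0.082], [-1.0, 0.0, -0.0]]
ft_force: [0.5, 0.9, 0.6]
gripper_width: 0.0251
```

```bash
python3 -m pendant '[[[0.001,0,0,0,0,0,180],[0,0,0,0,0,0,180]]]'
python3 -m pendant '[[[0.001,0,0,0,0,0,180],[0,0,0,0,0,0,180]]]'
python3 -m pendant '[[[0.001,0,0,0,0,0,180],[0,0,0,0,0,0,180]]]'
```

```text
t: 5.9
eef_pos: [0.5805, -0.0531, 0.1852]
tcp_rot: [[0.0, -0.082, -0.997], [-0.0, -0.997, 0.082], [-1.0, 0.0, -0.0]]
ft_force: [0.5, 0.2, 0.8]
gripper_width: 0.025
t: 6.1
eef_pos: [0.5812, -0.053, 0.1851]
tcp_rot: [[-0.001, -0.082, -0.997], [0.0, -0.997, 0.082], [-1.0, 0.0, 0.001]]
ft_force: [-1.5, 0.2, -0.3]
gripper_width: 0.0252
t: 6.3
eef_pos: [0.5818, -0.0529, 0.185]
tcp_rot: [[-0.002, -0.082, -0.997], [0.0, -0.997, 0.082], [-1.0, 0.0, 0.002]]
ft_force: [-3.1, -0.3, 1.4]
gripper_width: 0.0254
```

The blank is seated on the rail: about 3 N of reaction, and the tool stopped at the expected x. I'll retreat, lift and turn 135° for the diagonal drag.

```bash
python3 -m pendant '[[[-0.008,0.0007,0,0,0,0,180],[-0.010,0.001,0,0,0,0,180],[0,0,0.03,0,0,0.14,218],[0,0,0.03,0,0,0.147,218],[0,0.01,0,0,0,0.147,218],[0,0.01,0,0,0,0.147,218],[0,0.01,0,0,0,0.147,218],[0,0,0,0,0,0.147,218]]]'
python3 -m pendant '[[[0,0,0,0,0,0.147,218],[0,0,0,0,0,0.147,218],[0,0,0,0,0,0.147,218],[0,0,0,0,0,0.147,218],[0,0,0,0,0,0.147,218],[0,0,0,0,0,0.147,218],[0,0,0,0,0,0.147,218],[0,0,0,0,0,0.147,218]]]'
python3 -m pendant '[[[0,0,0,0,0,0.147,218],[0,0,0,0,0,0.147,218],[0,0,0,0,0,0,218],[0,0,0,0,0,0,218]]]'
python3 - <<'E'
from m import *
tcp();lens(snap('top','t2.png'))
e=arm.get_obs()['eef_pos'][:2];print('go',W(-64,178)-e)
E
```

```text
t: 7.1
eef_pos: [0.5636, -0.0203, 0.2454]
tcp_rot: [[0.0, 0.717, -0.697], [0.001, -0.697, -0.717], [-1.0, -0.0, -0.001]]
ft_force: [0.8, 0.2, 0.5]
gripper_width: 0.0127
t: 7.9
eef_pos: [0.5638, -0.0213, 0.2452]
tcp_rot: [[0.0, 0.919, 0.393], [0.0, 0.393, -0.919], [-1.0, 0.0, 0.0]]
ft_force: [0.5, 0.3, -0.5]
gripper_width: 0.0125
t: 8.3
eef_pos: [0.564, -0.0213, 0.2453]
tcp_rot: [[0.0, 0.772, 0.636], [0.0, 0.636, -0.772], [-1.0, 0.0, 0.0]]
ft_force: [0.2, -0.4, -0.5]
gripper_width: 0.0124
t 8.3 tcp (-86.1, 175.1) 0.2453 gyaw of tool y 44.5 F [ 0.2 -0.4 -0.5] j [-0.15  0.3  -0.35  0.91  0.    0.73]
go [0.02214763 0.00094649]
```

```bash
python3 -m pendant '[[[0.022,0.001,0,0,0,0,218],[0,0,-0.03,0,0,0,218],[0,0,-0.02,0,0,0,218],[0,0,-0.006,0,0,0,218],[0,0,-0.001,0,0,0,218],[0,0,0,0,0,0,218],[0,0,0,0,0,0,218]]]'
python3 - <<'E'
from m import *
tcp();lens(snap('wrist'))
E
```

```text
t: 9.05
eef_pos: [0.5871, -0.0204, 0.1895]
tcp_rot: [[0.002, 0.77, 0.638], [-0.0, 0.638, -0.77], [-1.0, 0.002, 0.002]]
ft_force: [0.3, 0.9, -0.2]
gripper_width: 0.0126
t 9.05 tcp (-63.1, 178.0) 0.1895 gyaw of tool y 44.7 F [ 0.3  0.9 -0.2] j [-0.14  0.4  -0.35  0.82  0.    0.73]
lens (-32.9, 146.1) px [259, 299, 47, 88, 2937]
```

```bash
python3 -m pendant '[[[0.003,0,-0.002,0,0,0,218],[0,-0.004,0,0,0,0,218],[-0.0003,-0.004,0,0,0,0,218],[-0.0003,-0.004,0,0,0,0,218],[-0.0004,-0.004,0,0,0,0,218],[-0.0004,-0.004,0,0,0,0,218],[0,0,0,0,0,0,218],[0,0,0,0,0,0,218]]]'
python3 - <<'E'
from m import *
tcp();s=snap('wrist','w4.png');lens(s);lens(snap('top'))
E
```

```text
t: 9.9
eef_pos: [0.5857, -0.039, 0.1861]
tcp_rot: [[-0.006, 0.769, 0.639], [0.006, 0.639, -0.769], [-1.0, -0.001, -0.008]]
ft_force: [-6.1, 6.4, 8.7]
gripper_width: 0.0124
t 9.9 tcp (-62.9, 159.3) 0.1861 gyaw of tool y 44.7 F [-6.1  6.4  8.7] j [-0.18  0.41 -0.35  0.82  0.    0.7 ]
lens (-37.5, 132.0) px [259, 292, 47, 95, 3076]
```

View pics/w4.png

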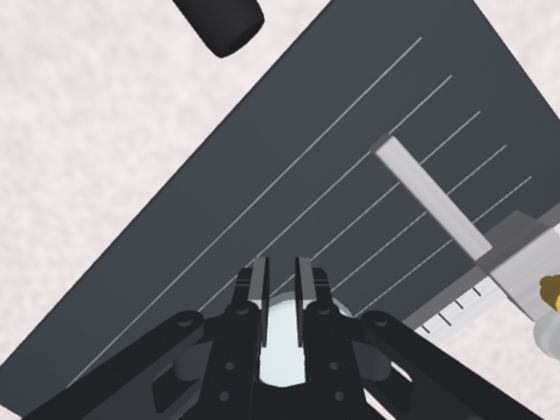

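Wrist view: the fingers (tips at row 258) are behind the blank with the blade well clear at (430,190). The 8.7 N vertical force suggests the tips are dragging on the plate, so I'll raise a little and check.

```bash
python3 -m pendant '[[[0,0,0.0015,0,0,0,218],[0,0,0.0015,0,0,0,218],[0,0,0,0,0,0,218],[0,0,0,0,0,0,218]]]'; python3 -c "
from m import *
tcp()"
```

```text
t: 10.4
eef_pos: [0.5852, -0.0398, 0.1877]
tcp_rot: [[-0.008, 0.77, 0.638], [0.002, 0.638, -0.77], [-1.0, -0.004, -0.006]]
ft_force: [-5.8, 1.7, -0.2]
gripper_width: 0.0122
t 10.4 tcp (-63.3, 158.5) 0.1877 gyaw of tool y 44.7 F [-5.8  1.7 -0.2] j [-0.18  0.41 -0.35  0.82  0.    0.7 ]
```

```bash
python3 -m pendant '[[[-0.0015,-0.002,0,0,0,0,218],[-0.0003,-0.004,0,0,0,0,218],[-0.0005,-0.006,0,0,0,0,218],[-0.0005,-0.006,0,0,0,0,218],[-0.0006,-0.006,0,0,0,0,218],[-0.0005,-0.006,0,0,0,0,218],[0,0,0,0,0,0,218],[0,0,0,0,0,0,218]]]'
python3 - <<'E'
from m import *
tcp();lens(snap('top','t3.png'));lens(snap('wrist','w5.png'))
E
```

```text
t: 11.2
eef_pos: [0.5777, -0.0691, 0.1864]
tcp_rot: [[-0.018, 0.77, 0.638], [0.004, 0.638, -0.77], [-1.0, -0.011, -0.015]]
ft_force: [-13.3, 4.2, 4.7]
gripper_width: 0.0122
t 11.2 tcp (-68.2, 128.7) 0.1864 gyaw of tool y 44.7 F [-13.3   4.2   4.7] j [-0.23  0.41 -0.35  0.83  0.    0.65]
lens (-40.0, 145.4) px [331, 283, 52, 36, 843]
lens (-43.9, 105.0) px [273, 301, 33, 82, 1585]
```

View pics/t3.png

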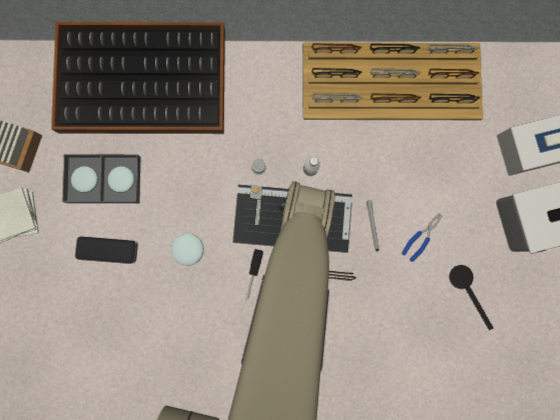

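The fingers squeezed the blank against the rail and slipped past it: x force rose to 13 N and the blank lagged. A 45° contact rolls it, so I need a steeper trailing contact. I'm backing off, lifting, and turning to about 20°.

```bash
python3 -m pendant '[[[-0.005,0.002,0,0,0,0,218],[-0.008,0.0,0,0,0,0,218],[-0.01,0.0,0,0,0,0,218],[0,0,0.03,0,0,0,218],[0,0.02,0.03,0,0,-0.145,218],[0,0.03,0.02,0,0,-0.145,218],[0,0.03,0.02,0,0,-0.14,218],[0,0,0,0,0,0,218]]]'
python3 - <<'E'
from m import *
tcp();lens(snap('top'));lens(snap('wrist','w6.png'));lens(snap('scene','s6.png'))
s=dict(np.load('last_scene.npz'))
cv2.imwrite('pics/s6c.png',np.hstack([cv2.resize(s['img'][180:260,180:330,::-1],None,fx=3,fy=3),cv2.resize(dict(np.load('last_wrist.npz'))['img'][:,:,::-1],(320,240))]))if 0 else cv2.imwrite('pics/s6c.png',cv2.resize(s['img'][170:270,170:340,::-1],None,fx=4,fy=4))
E
```

```text
t: 12.1
eef_pos: [0.5627, 0.0136, 0.2933]
tcp_rot: [[0.009, 0.965, 0.261], [-0.0, 0.261, -0.965], [-1.0, 0.008, 0.002]]
ft_force: [1.4, 0.5, -0.6]
gripper_width: 0.0124
t 12.1 tcp (-90.3, 209.7) 0.2933 gyaw of tool y 20.1 F [ 1.4  0.5 -0.6] j [-0.09  0.25 -0.31  1.    0.    1.22]
lens (-27.6, 119.0) px [290, 199, 21, 22, 366]
lens (-49.2, 113.3) px [279, 293, 19, 48, 623]
```

View pics/s6c.png

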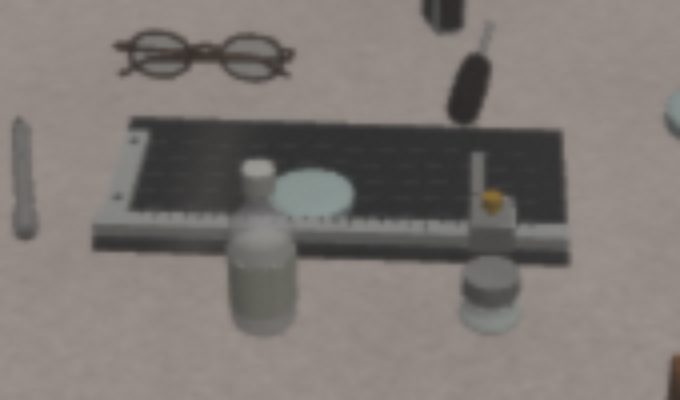

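The top view puts the blank at about (-28,119), still on the rail. I'll come down behind it on the jaw side with the 20° orientation.

```bash
python3 -m pendant '[[[0.02,-0.023,-0.02,0,0,0,218],[0.0205,-0.0225,-0.03,0,0,0,218],[0,0,-0.03,0,0,0,218],[0,0,-0.015,0,0,0,218],[0,0,-0.008,0,0,0,218],[0,0,0,0,0,0,218],[0,0,0,0,0,0,218]]]'
python3 - <<'E'
from m import *
tcp()
E
```

```text
t: 12.95
eef_pos: [0.6016, -0.0339, 0.1866]
tcp_rot: [[0.001, 0.966, 0.259], [-0.0, 0.259, -0.966], [-1.0, 0.001, 0.0]]
ft_force: [0.4, 0.1, 0.7]
gripper_width: 0.0121
t 12.95 tcp (-47.5, 165.9) 0.1866 gyaw of tool y 20.1 F [0.4 0.1 0.7] j [-0.16  0.43 -0.31  0.83 -0.    1.14]
```

```bash
python3 -m pendant '[[[0.002,0,0.0015,0,0,0,218],[-0.0003,-0.003,0,0,0,0,218],[-0.0003,-0.003,0,0,0,0,218],[-0.0003,-0.004,0,0,0,0,218],[-0.0004,-0.004,0,0,0,0,218],[-0.0003,-0.004,0,0,0,0,218],[-0.0004,-0.004,0,0,0,0,218],[0,0,0,0,0,0,218]]]'
python3 - <<'E'
from m import *
tcp();lens(snap('top'))
E
```

```text
t: 13.75
eef_pos: [0.6015, -0.0565, 0.1876]
tcp_rot: [[-0.0, 0.966, 0.258], [-0.0, 0.258, -0.966], [-1.0, -0.0, 0.0]]
ft_force: [0.5, -0.3, 0.0]
gripper_width: 0.0123
t 13.75 tcp (-45.6, 143.4) 0.1876 gyaw of tool y 20.0 F [ 0.5 -0.3  0. ] j [-0.2   0.43 -0.31  0.83 -0.    1.11]
```

```bash
python3 -m pendant '[[[-0.0004,-0.005,0,0,0,0,218],[-0.0004,-0.005,0,0,0,0,218],[-0.0005,-0.005,0,0,0,0,218],[-0.0004,-0.005,0,0,0,0,218],[-0.0004,-0.005,0,0,0,0,218],[-0.0005,-0.005,0,0,0,0,218],[0,0,0,0,0,0,218],[0,0,0,0,0,0,218]]]'
python3 - <<'E'
from m import *
tcp();lens(snap('top'));s=snap('scene','s7.png')
a=s['img'].astype(int)
x0,y0=proj(s,[*W(-30,70),.018]).astype(int);print(x0,y0)
cv2.imwrite('pics/s7c.png',cv2.resize(s['img'][170:270,170:340,::-1],None,fx=4,fy=4))
E
```

```text
t: 14.6
eef_pos: [0.599, -0.0861, 0.1877]
tcp_rot: [[0.0, 0.966, 0.259], [-0.0, 0.259, -0.966], [-1.0, 0.0, 0.0]]
ft_force: [0.4, 0.5, 0.2]
gripper_width: 0.0122
t 14.6 tcp (-45.5, 113.7) 0.1877 gyaw of tool y 20.0 F [0.4 0.5 0.2] j [-0.25  0.43 -0.31  0.83  0.    1.06]
228 216
```

View pics/s7c.png

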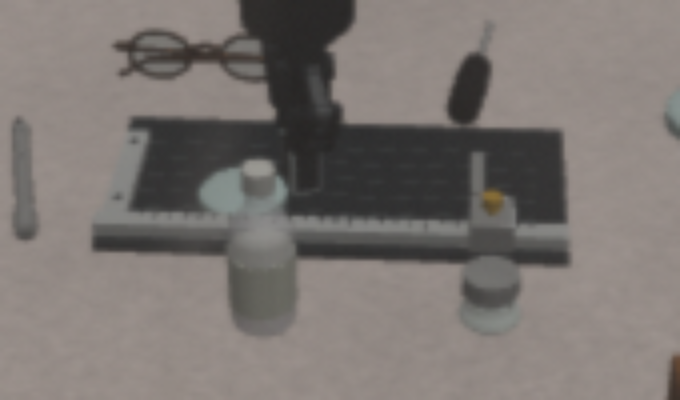

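The blank is travelling ahead of the fingers along the rail (crop 244,195) with almost no force. Continuing towards the stop.

```bash
python3 -m pendant '[[[-0.0004,-0.005,0,0,0,0,218],[-0.0004,-0.005,0,0,0,0,218],[-0.0005,-0.005,0,0,0,0,218],[-0.0004,-0.005,0,0,0,0,218],[-0.0004,-0.005,0,0,0,0,218],[-0.0005,-0.005,0,0,0,0,218],[-0.0004,-0.004,0,0,0,0,218],[0,0,0,0,0,0,218]]]'
python3 -m pendant '[[[-0.0002,-0.003,0,0,0,0,218],[-0.0002,-0.002,0,0,0,0,218],[-0.0001,-0.001,0,0,0,0,218],[-0.0001,-0.001,0,0,0,0,218],[0,0,0,0,0,0,218]]]'
python3 - <<'E'
from m import *
tcp()
E
```

```text
t: 15.5
eef_pos: [0.596, -0.1205, 0.1878]
tcp_rot: [[0.0, 0.966, 0.258], [-0.0, 0.258, -0.966], [-1.0, 0.0, 0.0]]
ft_force: [-0.5, 0.9, -0.2]
gripper_width: 0.0124
t: 16.0
eef_pos: [0.5954, -0.1269, 0.1877]
tcp_rot: [[-0.0, 0.966, 0.259], [-0.0, 0.259, -0.966], [-1.0, -0.0, 0.0]]
ft_force: [-0.4, -0.4, -0.5]
gripper_width: 0.0122
t 16.0 tcp (-45.6, 72.7) 0.1877 gyaw of tool y 20.0 F [-0.4 -0.4 -0.5] j [-0.32  0.44 -0.3   0.83 -0.    0.99]
```

```bash
python3 -m pendant '[[[-0.0001,-0.001,0,0,0,0,218],[-0.0001,-0.001,0,0,0,0,218],[-0.0001,-0.001,0,0,0,0,218],[0,0,0,0,0,0,218]]]'
python3 -m pendant '[[[-0.0001,-0.001,0,0,0,0,218],[0,0,0,0,0,0,218]]]'
python3 -m pendant '[[[-0.0001,-0.001,0,0,0,0,218],[0,0,0,0,0,0,218]]]'
python3 -m pendant '[[[-0.0001,-0.001,0,0,0,0,218],[0,0,0,0,0,0,218]]]'
python3 - <<'E'
from m import *
tcp()
E
```

```text
t: 16.4
eef_pos: [0.5951, -0.13, 0.1877]
tcp_rot: [[-0.0, 0.966, 0.259], [-0.0, 0.259, -0.966], [-1.0, -0.0, 0.0]]
ft_force: [-0.5, 0.1, 0.5]
gripper_width: 0.0125
t: 16.6
eef_pos: [0.595, -0.131, 0.1877]
tcp_rot: [[0.0, 0.966, 0.259], [-0.0, 0.259, -0.966], [-1.0, 0.0, 0.0]]
ft_force: [-0.5, 0.1, -0.5]
gripper_width: 0.0125
t: 16.8
eef_pos: [0.5949, -0.1318, 0.1877]
tcp_rot: [[-0.0, 0.966, 0.259], [0.0, 0.259, -0.966], [-1.0, 0.0, -0.0]]
ft_force: [0.9, 0.8, 0.1]
gripper_width: 0.0125
t: 17.0
eef_pos: [0.5947, -0.1325, 0.1877]
tcp_rot: [[0.0, 0.966, 0.259], [0.002, 0.259, -0.966], [-1.0, 0.0, -0.002]]
ft_force: [0.4, 3.2, 0.2]
gripper_width: 0.0127
t 17.0 tcp (-45.7, 67.1) 0.1877 gyaw of tool y 20.1 F [0.4 3.2 0.2] j [-0.33  0.44 -0.3   0.84  0.    0.98]
```

It meets the end stop at the expected place (y 67 against 68). A small nudge towards the rail will confirm both contacts, then I retreat and look.

```bash
python3 -m pendant '[[[0.001,0,0,0,0,0,218],[0.001,0,0,0,0,0,218],[0,0,0,0,0,0,218]]]'
python3 -m pendant '[[[-0.0015,0.004,0,0,0,0,218],[-0.003,0.009,0,0,0,0,218],[-0.003,0.009,0.01,0,0,0,218],[0,0.02,0.04,0,0,-0.1,218],[-0.04,0.025,0.03,0,0,-0.14,218],[-0.04,0.025,0,0,0,-0.11,218],[0,0,0,0,0,0,218]]]'
python3 - <<'E'
from m import *
tcp();s=snap('top','t8.png');lens(s)
cv2.imwrite('pics/t8c.png',cv2.resize(s['img'][150:270,220:370,::-1],None,fx=5,fy=5,interpolation=cv2.INTER_CUBIC))
E
```

```text
t: 17.3
eef_pos: [0.5961, -0.1324, 0.1873]
tcp_rot: [[-0.002, 0.966, 0.259], [0.001, 0.259, -0.966], [-1.0, -0.002, -0.002]]
ft_force: [-2.9, 4.2, 2.1]
gripper_width: 0.0126
t: 18.0
eef_pos: [0.5071, -0.0402, 0.264]
tcp_rot: [[-0.008, 0.996, -0.086], [0.002, -0.086, -0.996], [-1.0, -0.008, -0.001]]
ft_force: [0.2, -0.2, -1.3]
gripper_width: 0.0122
t 18.0 tcp (-141.1, 151.3) 0.264 gyaw of tool y 0.1 F [ 0.2 -0.2 -1.3] j [-0.21  0.19 -0.45  0.93  0.    1.45]
lens (-27.3, 29.8) px [322, 202, 22, 22, 381]
```

View pics/t8c.png

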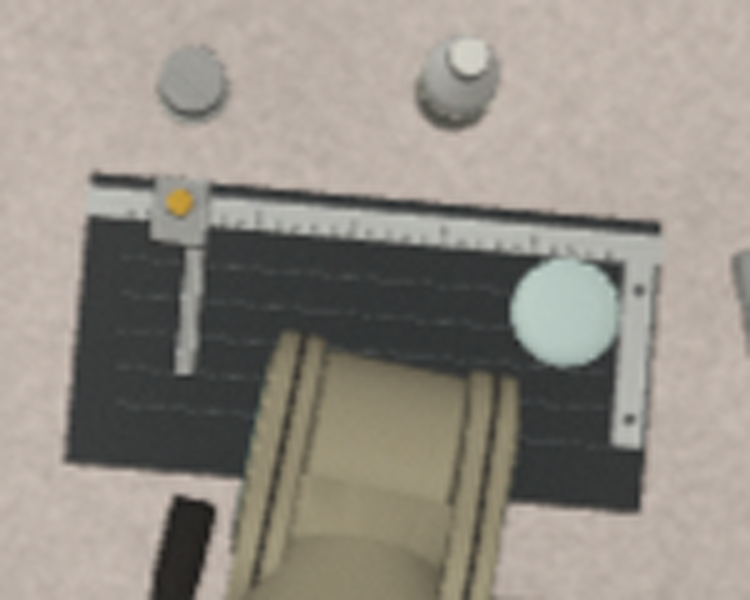

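Top view: the blank sits in the corner (crop 566,312), measured (-27.3, 29.8). That is the seated position within the top camera's ~2 mm x bias seen earlier. Now over and behind the jaw blade.

```bash
python3 -m pendant '[[[0.0263,0.0255,0,0,0,0,218],[0.0263,0.0255,0,0,0,0,218],[0.0263,0.0255,0,0,0,0,218],[0.0263,0.0255,0,0,0,0,218],[0,0,0,0,0,0,218],[0,0,0,0,0,0,218]]]'
python3 - <<'E'
from m import *
tcp()
E
```

```text
t: 18.65
eef_pos: [0.6198, 0.059, 0.2648]
tcp_rot: [[0.001, 0.996, -0.086], [-0.001, -0.086, -0.996], [-1.0, 0.001, 0.001]]
ft_force: [-1.0, 0.4, 0.5]
gripper_width: 0.0125
t 18.65 tcp (-37.5, 260.0) 0.2648 gyaw of tool y 0.1 F [-1.   0.4  0.5] j [-0.01  0.37 -0.2   0.99 -0.    1.65]
```

```bash
python3 -m pendant '[[[-0.006,0.004,-0.02,0,0,0,218],[0,0,-0.03,0,0,0,218],[0,0,-0.018,0,0,0,218],[0,0,-0.008,0,0,0,218],[0,0,0,0,0,0,218],[0,0,0,0,0,0,218]]]'
python3 - <<'E'
from m import *
tcp();s=snap('wrist');s=snap('scene')
cv2.imwrite('pics/s9c.png',cv2.resize(s['img'][170:270,170:340,::-1],None,fx=4,fy=4))
E
```

```text
t: 19.25
eef_pos: [0.613, 0.062, 0.1894]
tcp_rot: [[0.001, 0.996, -0.089], [-0.0, -0.089, -0.996], [-1.0, 0.001, 0.0]]
ft_force: [-0.5, -0.8, 1.1]
gripper_width: 0.012
t 19.25 tcp (-44.5, 262.4) 0.1894 gyaw of tool y -0.1 F [-0.5 -0.8  1.1] j [-0.    0.45 -0.28  0.84 -0.    1.66]
```

View pics/s9c.png

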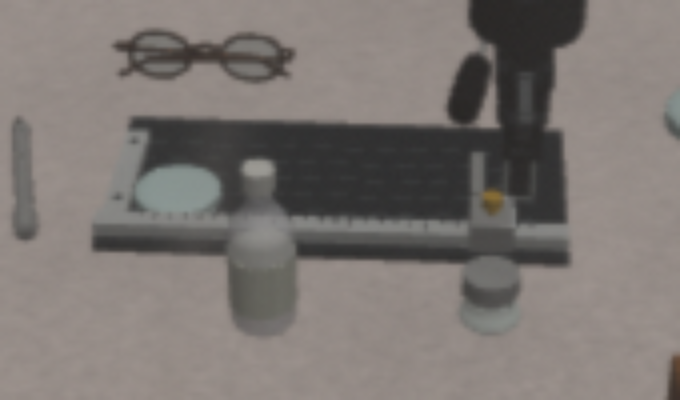

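The fingers stand behind the blade (crop 520,180) and the blank is in the corner (crop 178,190). Pushing the jaw.

```bash
python3 -m pendant '[[[-0.0004,-0.005,0,0,0,0,218],[-0.0003,-0.004,0,0,0,0,218],[-0.0003,-0.004,0,0,0,0,218],[-0.0004,-0.005,0,0,0,0,218],[-0.0006,-0.007,0,0,0,0,218],[-0.0007,-0.008,0,0,0,0,218],[-0.0007,-0.008,0,0,0,0,218],[-0.0007,-0.008,0,0,0,0,218]]]'
python3 -m pendant '[[[-0.0007,-0.008,0,0,0,0,218],[-0.0007,-0.008,0,0,0,0,218],[-0.0007,-0.008,0,0,0,0,218],[-0.0007,-0.008,0,0,0,0,218],[-0.0007,-0.008,0,0,0,0,218],[-0.0007,-0.008,0,0,0,0,218],[-0.0007,-0.008,0,0,0,0,218],[-0.0007,-0.008,0,0,0,0,218]]]'
python3 - <<'E'
from m import *
tcp()
E
```

```text
t: 20.15
eef_pos: [0.6088, 0.0128, 0.1887]
tcp_rot: [[0.001, 0.996, -0.088], [0.0, -0.088, -0.996], [-1.0, 0.001, -0.0]]
ft_force: [1.1, 1.7, 2.6]
gripper_width: 0.0127
t: 20.95
eef_pos: [0.6029, -0.0511, 0.1885]
tcp_rot: [[-0.0, 0.996, -0.088], [0.0, -0.088, -0.996], [-1.0, -0.0, -0.0]]
ft_force: [1.6, 1.4, 0.7]
gripper_width: 0.0124
t 20.95 tcp (-44.6, 148.8) 0.1885 gyaw of tool y -0.0 F [1.6 1.4 0.7] j [-0.19  0.43 -0.31  0.83  0.    1.47]
```

```bash
python3 -m pendant '[[[-0.0007,-0.008,0,0,0,0,218],[-0.0007,-0.008,0,0,0,0,218],[-0.0007,-0.008,0,0,0,0,218],[-0.0007,-0.008,0,0,0,0,218],[-0.0007,-0.008,0,0,0,0,218],[-0.0006,-0.007,0,0,0,0,218],[-0.0004,-0.005,0,0,0,0,218],[-0.0002,-0.003,0,0,0,0,218]]]'
python3 -m pendant '[[[-0.0002,-0.002,0,0,0,0,218],[-0.0001,-0.001,0,0,0,0,218],[0,0,0,0,0,0,218]]]'
python3 - <<'E'
from m import *
tcp()
E
```

```text
t: 21.75
eef_pos: [0.5982, -0.106, 0.1885]
tcp_rot: [[-0.0, 0.996, -0.088], [0.0, -0.088, -0.996], [-1.0, -0.0, 0.0]]
ft_force: [0.8, 0.8, 1.1]
gripper_width: 0.0124
t: 22.05
eef_pos: [0.5978, -0.1085, 0.1884]
tcp_rot: [[-0.001, 0.996, -0.088], [-0.0, -0.088, -0.996], [-1.0, -0.001, 0.001]]
ft_force: [0.1, 0.6, 0.0]
gripper_width: 0.0122
t 22.05 tcp (-44.7, 91.2) 0.1884 gyaw of tool y -0.0 F [0.1 0.6 0. ] j [-0.29  0.44 -0.3   0.84 -0.    1.37]
```

```bash
python3 -m pendant '[[[-0.0001,-0.001,0,0,0,0,218],[-0.0001,-0.001,0,0,0,0,218],[-0.0001,-0.001,0,0,0,0,218],[-0.0001,-0.001,0,0,0,0,218],[-0.0001,-0.001,0,0,0,0,218],[-0.0001,-0.001,0,0,0,0,218]]]'
python3 -m pendant '[[[0,-0.001,0,0,0,0,218],[0,0,0,0,0,0,218]]]'
python3 -m pendant '[[[0,-0.001,0,0,0,0,218],[0,0,0,0,0,0,218]]]'
python3 - <<'E'
from m import *
tcp()
E
```

```text
t: 22.65
eef_pos: [0.5972, -0.1145, 0.1884]
tcp_rot: [[-0.001, 0.996, -0.088], [0.0, -0.088, -0.996], [-1.0, -0.001, -0.0]]
ft_force: [0.8, 1.2, 0.9]
gripper_width: 0.0123
t: 22.85
eef_pos: [0.5972, -0.1156, 0.1884]
tcp_rot: [[-0.001, 0.996, -0.088], [-0.0, -0.088, -0.996], [-1.0, -0.001, 0.0]]
ft_force: [-0.5, 1.3, 0.2]
gripper_width: 0.0128
t: 23.05
eef_pos: [0.5971, -0.1165, 0.1884]
tcp_rot: [[-0.001, 0.996, -0.088], [-0.0, -0.088, -0.996], [-1.0, -0.001, 0.0]]
ft_force: [-1.1, 1.1, 0.2]
gripper_width: 0.0125
t 23.05 tcp (-44.7, 83.2) 0.1884 gyaw of tool y -0.0 F [-1.1  1.1  0.2] j [-0.3   0.44 -0.3   0.84 -0.    1.36]
```

```bash
for k in 1; do python3 -m pendant '[[[0,-0.0007,0,0,0,0,218],[0,0,0,0,0,0,218]]]' | sed -n '2p;4p'
python3 -m pendant '[[[0,-0.0007,0,0,0,0,218],[0,0,0,0,0,0,218]]]'| grep -E 'eef|force'
python3 -m pendant '[[[0,-0.0007,0,0,0,0,218],[0,0,0,0,0,0,218]]]'| grep -E 'eef|force'
python3 -m pendant '[[[0,-0.0007,0,0,0,0,218],[0,0,0,0,0,0,218]]]'| grep -E 'eef|force'; done
```

```text
eef_pos: [0.5972, -0.1172, 0.1884]
ft_force: [-0.7, 1.5, -0.0]
eef_pos: [0.5972, -0.1179, 0.1884]
ft_force: [-1.5, 2.2, -0.1]
eef_pos: [0.5972, -0.1182, 0.1884]
ft_force: [-0.5, 3.7, 0.2]
eef_pos: [0.5972, -0.1186, 0.1884]
ft_force: [-1.0, 5.2, -0.1]
```

Force rises to 5 N as the tool stalls at about y 81 (predicted 81), so the blade is touching the blank. Backing straight off, lifting clear and checking.

```bash
python3 -m pendant '[[[0.0003,0.003,0,0,0,0,218],[0.0008,0.009,0,0,0,0,218],[0.001,0.012,0.01,0,0,0,218],[0,0.01,0.04,0,0,0,218],[-0.02,0.03,0.04,0,0,0,218],[-0.03,0.03,0.03,0,0,0,218],[-0.04,0.025,0,0,0,0,218],[-0.03,0.03,0,0,0,0,218]]]'|grep -E 'eef|force'
python3 -m pendant '[[[-0.03,0.035,0,0,0,0,218],[0,0.04,0,0,0,0,218],[0,0,0,0,0,0,218],[0,0,0,0,0,0,218]]]'|grep -E 'eef|force'
python3 - <<'E'
from m import *
s=snap('top','t10.png');lens(s);t=s['img'].max(2).astype(int)
a=proj(s,[*W(-50,60),.022]);print('face px exp',a,'blade tip row',proj(s,[*W(-82,65),.022]))
for x in(-65,-72):
    r=proj(s,[*W(x,65),.022]).round().astype(int);cols=range(r[0]-6,r[0]+7);b=[c for c in cols if t[r[1],c]>110];print(r,t[r[1],r[0]-6:r[0]+7],b and [G(onplane(s,c,r[1],.022)) for c in(b[0]-.5,b[-1]+.5)])
cv2.imwrite('pics/t10c.png',cv2.resize(s['img'][150:270,220:370,::-1],None,fx=5,fy=5,interpolation=cv2.INTER_CUBIC))
E
```

```text
eef_pos: [0.4811, 0.0276, 0.3069]
ft_force: [-0.8, 0.9, -0.5]
eef_pos: [0.4522, 0.1025, 0.3056]
ft_force: [-0.2, -0.6, 0.1]
lens (-27.1, 29.6) px [322, 202, 22, 21, 378]
face px exp [321.1256983  219.18821182] blade tip row [318.32976232 230.80786344]
[319 225] [ 54  55  55  54 106 143 151 157 107  55  53  54  56] [(-66.6, 68.5), (-65.8, 60.4)]
[319 227] [ 55  55  54  57 119 149 150 134  85  55  54  57  54] [(-72.2, 70.8), (-71.2, 60.0)]
```

View pics/t10c.png

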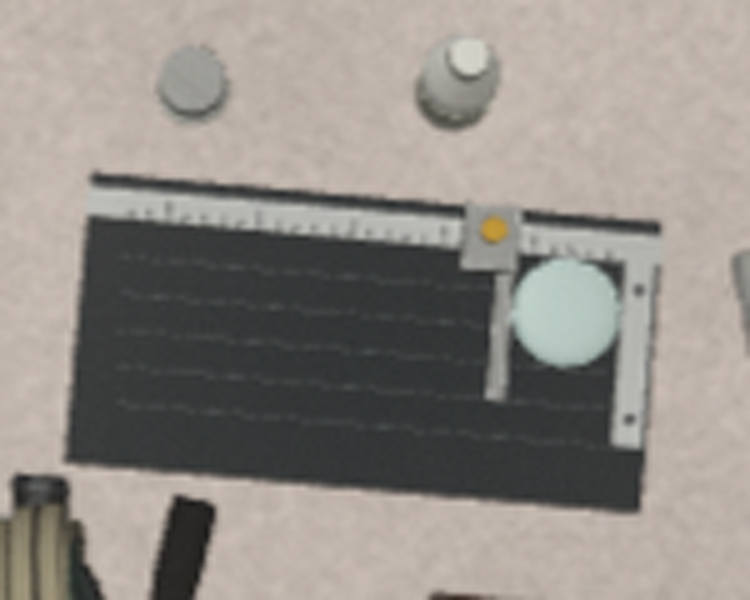

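The jaw blade rests on the blank with its face measured at y 60.0–60.4 mm, the blank is in the corner, the bystanders are unmoved and the arm is clear. Handing in.

```bash
python3 -c "
from plant import arm
print(arm.hand_in(),arm.get_obs()['t'])"
```

```text
the job is handed in; nothing more can be done
the job is handed in; nothing more can be done
```

The lens blank is seated against both the long rail and the end stop, and the jaw is left touching it. The job is handed in, at about 25 s of the 64 s allowed.

**What I did:** I pushed the 60 mm blank (the smallest of the four discs) onto the rail with two fingertips, dragged it along the rail into the corner, then pushed the jaw up behind it. I then backed the arm clear, so nothing is being touched.

**Last checks:**
- **Blank on the rail and stop:** touch showed about 3 N from the rail and 4 N from the stop when I nudged it in the corner. The top camera puts its centre at (-27, 30) mm against the ideal (-30, 30). I put most of the 3 mm in x down to that camera, which read up to about 1.5 mm high earlier.
- **Jaw:** its face measures 60.0–60.4 mm from the stop. The pushing force rose from about 1.5 N to 5 N as the blade met the blank, and the blank stayed put.
- **Other things on the bench:** those around the gauge look unmoved in the final crop, and I did not touch any of them. I did not compare the ones farther off.

**What went wrong on the way:** my first drag, at 45°, pinched the blank against the rail with about 13 N and slid past it. The fingertips also scraped the plate with about 9 N. I lifted off, found the blank still on the rail by camera, and finished the drag with a steeper push, which needed almost no force until it reached the stop.

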